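# Tidy the thread corner of a craft stall

## Task

Tidy the thread corner of the stall. Break the jar's stuck lid loose with a firm anticlockwise twist and lay it aside on the table, put every loose spool into the jar, and lay the lid back level over the mouth (it need not be screwed down). Also take the wooden hoop out of its stand and hang it by its wire hook on the rail, in the gap between the two hoops already hanging there, touching neither and leaving both where they hang; keep the tumbler, the flat spare hoop and the pincushion where they are.

Things in the scene. Friction and masses are not known exactly. Their poses are not given: they have to be found in the camera images.
- jar: clear plastic jar on a round wooden foot (112 mm across, 12 mm thick), fixed to the table. Origin: centre of the foot's underside, on the table; z up. Body 90 mm across up to 64 mm high, sloping shoulder, neck 50 mm across outside with three holding lugs (57 mm across, 98 to 104 mm up), rim 112 mm up, inner floor 16 mm up; round the neck a sprung black seal 67 mm across, top 90 mm up
- jar_mouth (a point): centre of the jar's open mouth, at rim height (112 mm above the table); the bore is 44 mm across
- lid: ribbed round aluminium lid, 66 mm across, 28 mm high, 100 g. Origin: centre of its open underside; z up through its top. Tight, its origin is 90 mm above the table. Laid back loosely it rests at 90 to 100 mm, depending on whether its three inner lugs fall between those of the neck
- spool0: wooden thread spool with octagonal ends, 28 mm across the flats, 22 mm high, 30 g. Origin: centre of its lower end; z along its axis. Two to four of the four spools are there, standing on the table at the start
- spool1: as spool0
- spool2: as spool0
- spool3: as spool0
- rail: round dark steel bar, 8 mm thick and 260 mm long, level along its own y, 190 mm above the table, on two posts at its ends with round feet of 70 mm. Fixed. Origin: on the table under the middle of the bar; z up
- rail_mid (a point): middle of the bar, on its axis (190 mm above the table); y along the bar, x level across it, away from the robot
- neighbour_left: hoop as hoop, hanging on the rail 70 to 80 mm to the +y side of its middle; loose. Its origin hangs 8 mm above the bar's axis
- neighbour_right: hoop as hoop, hanging on the rail 70 to 80 mm to the -y side of its middle; loose
- stand: dark wooden block 44 x 90 x 34 mm, fixed, with a slot along its y (10.5 mm wide, 24 mm deep) in which the hoop stands upright. Origin: centre of its underside
- hoop: wooden hoop with brass wire hook and a wooden grip, 60 g. Origin: peak of the hook; z up, y in the hoop's plane, x across it. 4 mm wire: from the peak it slopes down both ways (8 mm down at x = +-10 mm), at +x to the free tip, at -x into a stem straight down at x = -10 mm to 50 mm below, then jogging back to x = 0, 60 mm below. At the start it stands in the stand, origin 135 mm above the table
- tumbler: glass tumbler, 72 mm across, 95 mm high, bystander. Origin: centre of its underside
- spare_hoop: flat wooden ring, 110 mm across, 10 mm high, lying on the table, bystander. Origin: centre of its underside
- pincushion: small red turned pincushion, 60 mm across, 38 mm high, bystander. Origin: centre of its underside
- lid_top (a point): centre of the lid's top. It opens anticlockwise seen from above (clockwise is blocked): the first 15 degrees are stuck and take about 1 N m (grip with some 100 N; at 20 N the fingers slip); then the seal lifts it 2 mm and it turns easily; from 65 degrees on it lifts straight off, and at about 100 degrees it meets a stop, where it also lifts off
- hoop_grip (a point): centre of the hoop's wooden grip, a block 12 mm in x, 16 mm in y, from 2 to 28 mm above the hook's peak
- hoop_tip (a point): free tip of the hook, 26 mm below the peak at x = +11 mm. To hang it: go down beside the bar on its -x side until the tip is just above the bar, move across in +x until the peak is over the bar, then lower; hung, the peak is 8 mm above the bar's axis
- hoop_ring (a point): centre of the hoop's ring, 94 mm below the hook's peak; the ring lies in the plane x = 0, 62 mm across (67 mm over its corners), 8 mm thick
Things that resemble listed ones, but are neither listed nor needed, are in the scene too. Several things have the shape of the lid; the one meant has the colours described above.

How it is judged:
By the outcome, as a careful person would: the job done as asked, in the order asked, and still so for the second after the job is handed in, with the robot touching nothing.
Of spool0, spool1, spool2, spool3 only 2 to 4 are there at a start; the rules pass over those that are not, and their reading is None.
At some moment in a run one of spool0, spool1, spool2, spool3 may be knocked a few centimetres aside while the robot is not near it.
It also fails if it takes over 210 s, if anything falls off the work surface, if the arm or the gripper's body presses on something with over 40 N, if the wrist force passes 120 N, or if a joint passes its speed limit or range.

## Robot

A 6-joint arm with a two-finger parallel gripper is mounted at the origin on the work surface. World frame = base frame: x ahead of the robot, y to its left, z up, the work surface at z = 0. Lengths are in m, angles in rad, forces in N, time in s.
With the tool pointing down it reaches from about 0.275 to 0.75 m from the base axis. Payload 10.2 kg.
Tool frame: the origin (TCP) lies between the finger pads; the fingertips stand 8 mm ahead of it and the grasp point (between the pads) lies 11 mm behind it; z points along the fingers, y is the line along which they close (so a half turn about z gives the same grasp; the last joint's range is limited). The gripper opens to 85 mm and grips with 20 to 120 N. Pads are 22 mm wide; open, the fingers measure 114 mm over their backs; the gripper's body (76 mm by 85 mm) begins 54 mm behind the grasp point. The pads swing forward as they close: fully open they stand 13 mm farther back than shut.
Start: joints at [1.058, 0.313, 1.498, -0, 1.331, -0.223], TCP at [0.15, 0.503, 0.239] pointing down, gripper open.
Joint ranges: [-2.94, 2.94], [-0.97, 2.17], [0.19, 2.56], [-1.23, 4.37], [0.02, 3.11], [-2.88, 2.88]. Speed limits (rad/s): [2.39, 2.39, 3.01, 3.14, 3.14, 3.14].

## Interface

Orientations are given as [roll, pitch, yaw] about the fixed x, y, z axes, in that order (R = Rz(yaw) Ry(pitch) Rx(roll)).
In Python, from cell import r, optics, ticket gives the robot as it stands. Calls block until the motion is done:
- r.goto(position, orientation): joint-space move of the TCP to a pose.
- r.move_l(position, rate=0.15, rot=None): straight line of the TCP; rot=None keeps the orientation; rate is the mean speed in m/s.
- r.set_joints(angles): joint-space move.
- r.set_gripper(opening): opening from 0.0 (shut) to 1.0 (fully open); the grip force is fixed at half the most; returns when the fingers have stopped.
- r.pause(seconds).
- r.ik(position, orientation): joint angles nearest the present ones, or None.
- r.read_state(): the state.
- optics.capture(name): name is "scene" or "top" or "wrist"; returns the picture (420x560x3 uint8, blue, green, red); there is no depth.
- optics.camera_model(name): a dict with "fx", "fy", "cx", "cy" (pixels), "position" and "rotation" of the camera in the world; the wrist camera has in their place "hand_eye" (4x4, takes a point from camera to tool coordinates, whose origin is the TCP and whose axes are the flange's). Camera axes: x right, y up, looking along -z (the intrinsics and any distortion apply to the point x, -y, -z); pixel columns grow to the right and rows downward; lengths in m; the calibration is good to about 2 mm. The wrist camera is an equidistant fisheye: a pixel r from the principal point sees the ray r / f radians off the axis. A picture is of the moment at which its call begins: read the wrist's pose just before it. camera_model takes no time and is no camera call.
A pose or a line that the arm cannot do raises r.MotionError and nothing moves.
- ticket.close_job(): hands the job in; it is judged then, once.
The state is a dict: "t": time; "joint_positions": joint angles; "qd": joint speeds; "joint_torque": joint torques, N m; "eef_pos": TCP position; "orientation": TCP orientation; "force": force on the tool from outside, world axes, zero at the start; "moment": the same for the moment, N m; "width": opening from 0.0 (shut) to 1.0 (fully open); "finger_force": force on a finger pad.
Only numpy, scipy, OpenCV 4.12 (cv2) and the standard library are available. Lean on these libraries where they do the work, as an engineer would, in place of code of your own. Each camera call takes 0.05 s, during which the arm holds its last target. There are 200 camera calls.

## Working session

There is one attempt and no reset: what is moved stays moved. The work goes in short steps, each a Python script; the robot and the scene stay as the last script left them, time stands still between calls to the robot, and variables do not carry over. Pictures are saved under pics/ and viewed, at most 14 in all, crops included, and the job is handed in when it is done.

```bash
ls; mkdir -p pics
python3 - <<'E'
from cell import r, optics
import cv2
for n in("scene","top"):
    cv2.imwrite(f"pics/{n}0.png",optics.capture(n)); m=optics.camera_model(n); print(n,m)
print(optics.camera_model("wrist")); s=r.read_state(); print(s)
E
```

```text
pics
scene {'fx': 382.7593402765553, 'fy': 382.7593402765553, 'cx': 282.57926669893124, 'cy': 209.4552594933987, 'position': array([ 1.07713445, -0.66577269,  0.6940406 ]), 'rotation': array([0.94360851, 0.01975959, 0.65066249])}
top {'fx': 444.7794609916373, 'fy': 444.7794609916373, 'cx': 281.0582327167284, 'cy': 215.04889179184235, 'position': array([ 0.49082107, -0.06136834,  1.15127255]), 'rotation': array([ 0.09571334, -0.01963207, -1.58082052])}
{'fx': 325.19226210127806, 'fy': 325.19226210127806, 'cx': 279.4397437092522, 'cy': 209.87927054429298, 'hand_eye': array([[ 2.84152521e-04,  9.65572562e-01,  2.60133710e-01,
         6.63103299e-02],
       [ 9.99999946e-01, -2.31670501e-04, -2.32410579e-04,
        -1.04328298e-03],
       [-1.64143971e-04,  2.60133762e-01, -9.65572576e-01,
        -1.34394360e-01],
       [ 0.00000000e+00,  0.00000000e+00,  0.00000000e+00,
         1.00000000e+00]])}
{'t': 0.1, 'joint_positions': array([ 1.05760003e+00,  3.13367174e-01,  1.49833654e+00, -1.27707761e-05,
        1.33101110e+00, -2.23408406e-01]), 'qd': array([ 0.00017306, -0.00065445, -0.00230326, -0.00030171, -0.00143533,
        0.00110395]), 'joint_torque': array([ 1.76956208e-03, -4.12895894e+01, -2.60139889e+01, -2.37094546e-04,
        3.04080299e-03,  5.33351368e-06]), 'eef_pos': array([0.14992836, 0.50291126, 0.2388153 ]), 'orientation': array([-3.14049563e+00, -2.36526597e-04,  2.85180767e+00]), 'force': array([ 0.41779229,  1.02278154, -0.57923371]), 'moment': array([-0.02773253,  0.00016007, -0.04427233]), 'finger_force': 0.0, 'width': 0.9945494461402767}
```

View pics/scene0.png

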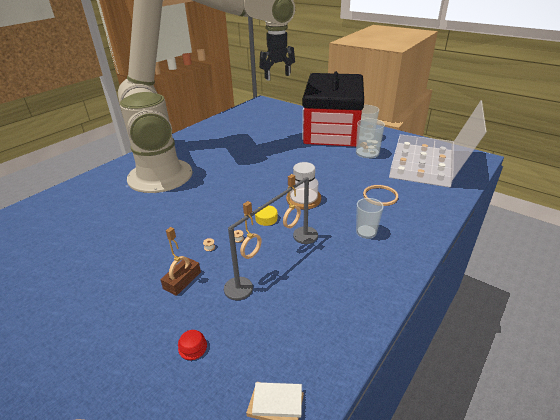

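View pics/top0.png

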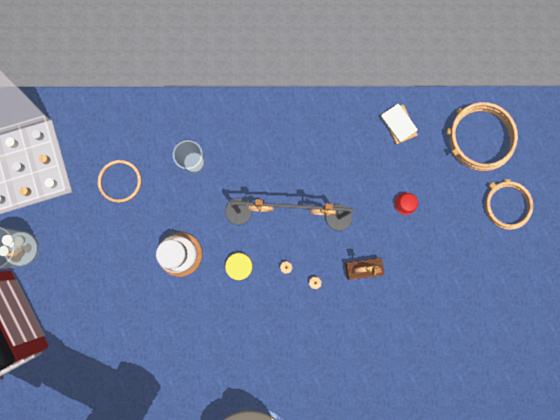

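Scene and top views: the lid on the jar is at top (172,253). Two things could be taken for it: the yellow disc at (239,266) and the jars at (15,245). Loose spools are at (286,267) and (315,282), and the small discs in the tray at top (20,160) are distractors. The hoop in its stand is at (366,268) and the rail runs (238,205)–(340,210). I'll check these in an enlarged crop.

```bash
cat > h.py <<'E'
from cell import r, optics, ticket
import numpy as np, cv2
from scipy.spatial.transform import Rotation as R
def ray(n,uv,st=None):
    m=optics.camera_model(n); x=(uv[0]-m['cx'])/m['fx']; y=(uv[1]-m['cy'])/m['fy']
    if n!='wrist':
        A=R.from_euler('xyz',m['rotation']); return np.array(m['position']),A.apply([x,-y,-1])
    th=np.hypot(x,y); k=np.sin(th)/th if th>1e-9 else 1
    d=np.array([x*k,-y*k,-np.cos(th)]); H=m['hand_eye']; W=R.from_euler('xyz',st['orientation'])
    return np.array(st['eef_pos'])+W.apply(H[:3,3]), W.apply(H[:3,:3]@d)
def atz(n,uv,z,st=None):
    o,d=ray(n,uv,st); return o+d*(z-o[2])/d[2]
def proj(n,p,st=None):
    m=optics.camera_model(n)
    if n!='wrist':
        c=R.from_euler('xyz',m['rotation']).inv().apply(np.array(p)-m['position']); x,y=c[0]/-c[2],-c[1]/-c[2]
    else:
        W=R.from_euler('xyz',st['orientation']); H=m['hand_eye']
        c=H[:3,:3].T@(W.inv().apply(np.array(p)-st['eef_pos'])-H[:3,3]); q=np.hypot(c[0],c[1]); th=np.arctan2(q,-c[2]); x,y=c[0]/q*th,-c[1]/q*th
    return np.array([m['cx']+m['fx']*x,m['cy']+m['fy']*y])
E
cat > a.py <<'E'
from h import *
for k,uv,z in [('lidtop',(171,252),.118),('foot',(180,256),.012),('yel',(239,266),.02),('s0',(286,267),.022),('s1',(315,282),.022),('tumb',(188,156),.095),('spare',(120,181),.01),('pin',(406,203),.02),('footL',(238,211),0.005),('footR',(339,217),.005),('barL',(227,204),.19),('barR',(354,209),.19),('stand',(365,269),.034),('hoopgrip',(375,269),.163)]:
    print(k,atz('top',uv,z).round(4))
for k,uv,z in [('lidtop',(304,167),.118),('s',(209,241),.022),('s',(238,233),.022),('pin',(192,335),.038),('footL',(305,237),.005),('footR',(237,288),.005),('stand',(180,270),.034)]:
    print('sc',k,atz('scene',uv,z).round(4))
t=cv2.imread('pics/top0.png'); s=cv2.imread('pics/scene0.png')
cv2.imwrite('pics/c1.png',np.vstack([cv2.resize(t[180:300,140:400],(800,369),interpolation=cv2.INTER_CUBIC)]))
cv2.imwrite('pics/c2.png',cv2.resize(s[150:310,130:343],(798,600),interpolation=cv2.INTER_CUBIC))
E
python3 a.py
```

```text
lidtop [0.5064 0.1719 0.118 ]
foot [0.4976 0.1729 0.012 ]
yel [0.4709 0.0228 0.02  ]
s0 [ 0.4672 -0.0958  0.022 ]
s1 [ 0.429  -0.1684  0.022 ]
tumb [0.7366 0.1395 0.095 ]
spare [0.6918 0.3296 0.01  ]
pin [ 0.6278 -0.407   0.02  ]
footL [0.6121 0.0263 0.005 ]
footR [ 0.5944 -0.2353  0.005 ]
barL [0.608 0.036 0.19 ]
barR [ 0.5949 -0.2404  0.19  ]
stand [ 0.4605 -0.2933  0.034 ]
hoopgrip [ 0.4637 -0.2887  0.163 ]
sc lidtop [0.5068 0.1716 0.118 ]
sc s [ 0.4313 -0.1677  0.022 ]
sc s [ 0.4719 -0.0964  0.022 ]
sc pin [ 0.6317 -0.4045  0.038 ]
sc footL [0.6203 0.015  0.005 ]
sc footR [ 0.596  -0.2368  0.005 ]
sc stand [ 0.4644 -0.2941  0.034 ]
```

View pics/c1.png

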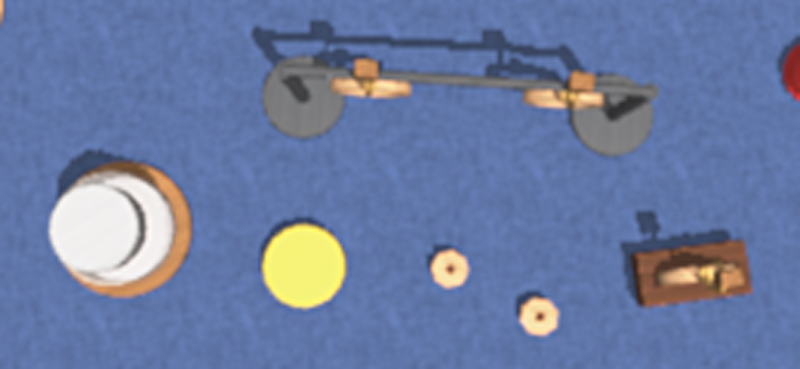

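View pics/c2.png

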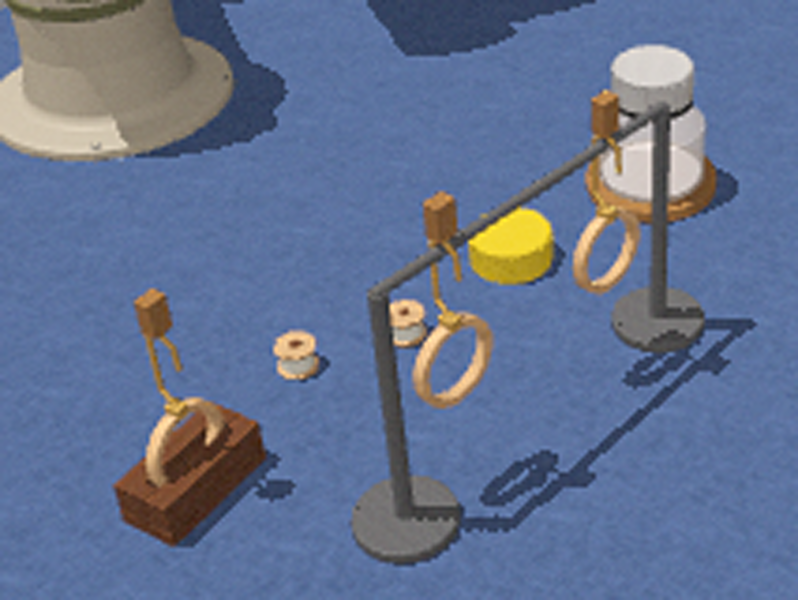

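Crops: two loose spools are at top (286,267) and (315,282). The grey-white aluminium lid sits on the jar with its top at (171,252), and the yellow tin on the table is a decoy. Both cameras put the lid at (0.5066, 0.1718). I'll move above it and take a wrist image.

```bash
cat > b.py <<'E'
from h import *
L=[.5066,.1718]
for d in range(-180,180,15):
    q=r.ik([*L,.094],[np.pi,0,np.radians(d)]); 
    if q is not None: print(d,q[5].round(2),q[0].round(2),end=' | ')
r.goto([*L,.27],[np.pi,0,np.pi-.5]); st=r.read_state(); im=optics.capture('wrist')
print(st['t'],st['eef_pos'],proj('wrist',[*L,.118],st))
e=[proj('wrist',[L[0]+.033*np.cos(a),L[1]+.033*np.sin(a),.118],st) for a in np.linspace(0,6.28,60)]
cv2.polylines(im,[np.int32(np.round(e))],True,(0,0,255),1)
cv2.imwrite('pics/w1.png',im)
E
python3 b.py
```

```text
-180 -1.46 0.11 | -165 -1.72 0.11 | -150 -1.99 0.11 | -135 -2.25 0.11 | -120 -2.51 0.11 | -105 -2.77 0.11 | -60 2.73 0.11 | -45 2.46 0.11 | -30 2.2 0.11 | -15 1.94 0.11 | 0 1.68 0.11 | 15 1.42 0.11 | 30 1.15 0.11 | 45 0.89 0.11 | 60 0.63 0.11 | 75 0.37 0.11 | 90 0.11 0.11 | 105 -0.15 0.11 | 120 -0.42 0.11 | 135 -0.68 0.11 | 150 -0.94 0.11 | 165 -1.2 0.11 | 1.875 [0.50624722 0.17258999 0.26997257] [280.04340124 198.8431678 ]
```

View pics/w1.png

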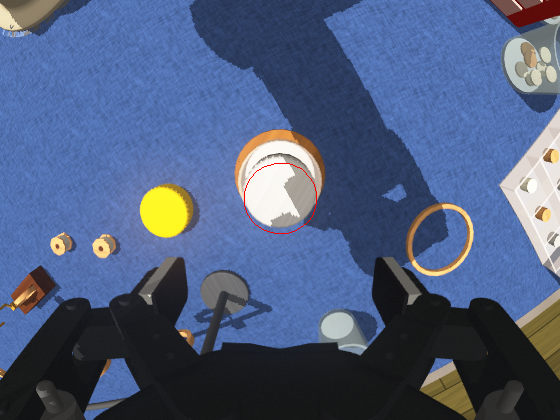

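The lid top in the wrist image is at (280,198) and matches the predicted red circle to about 1 px. Next: grip and twist.

```bash
cat > c.py <<'E'
from h import *
L=[.5066,.1718]
def S(k):
    s=r.read_state(); print(k,round(s['t'],1),'p',s['eef_pos'].round(4),'w',round(s['width'],3),'ff',round(s['finger_force'],1),'F',s['force'].round(1),'Mz',s['moment'].round(2)[2],'yaw',round(np.degrees(s['orientation'][2]),1)); return s
r.goto([*L,.16],[np.pi,0,np.radians(60)])
r.move_l([*L,.094],.08); S('down')
r.set_gripper(0.0); s=S('grip')
q0=np.array(r.ik([*L,.094],[np.pi,0,np.radians(60)]))
for a in (8,16,24,40,60,80):
    q=q0.copy() if a<20 else np.array(r.ik([*L,.096],[np.pi,0,np.radians(60)])); q[5]=q0[5]-np.radians(a); r.set_joints(q); S(a)
st=r.read_state(); cv2.imwrite('pics/w2.png',optics.capture('wrist'))
E
python3 c.py
```

```text
down 4.3 p [0.5069 0.1719 0.0945] w 1.003 ff 0.0 F [ 0.1 -0.2  0.4] Mz 0.0 yaw 60.0
grip 4.6 p [0.5029 0.174  0.095 ] w 0.758 ff 61.8 F [-22.9  11.3  21.4] Mz -0.05 yaw 60.0
8 4.9 p [0.5032 0.1743 0.0953] w 0.763 ff 62.5 F [-22.6  12.8  21.4] Mz 0.95 yaw 68.2
16 5.2 p [0.5034 0.1742 0.0961] w 0.759 ff 63.2 F [-24.9  12.2  29. ] Mz 0.59 yaw 76.1
24 5.4 p [0.5033 0.1736 0.0968] w 0.758 ff 68.5 F [-19.3   8.6  17.1] Mz 0.16 yaw 84.1
40 5.8 p [0.5034 0.1738 0.0967] w 0.763 ff 68.3 F [-17.7  11.1  14.5] Mz 0.14 yaw 100.1
60 6.2 p [0.5035 0.1738 0.0967] w 0.757 ff 68.2 F [-17.8  11.9  15.8] Mz 0.26 yaw 120.1
80 6.6 p [0.5037 0.1737 0.0968] w 0.757 ff 68.1 F [-18.1   9.1  14.8] Mz 0.23 yaw 140.1
```

View pics/w2.png

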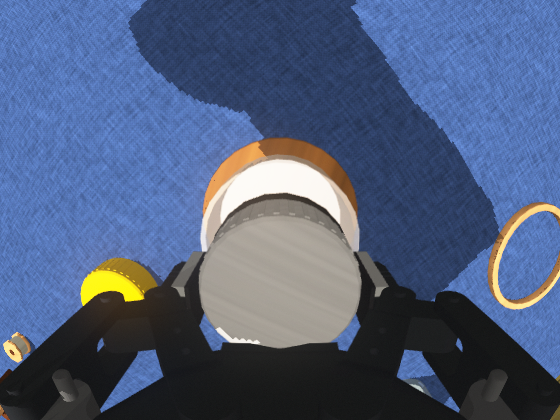

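The wrist view shows the lid held squarely at (280,280). The moment peaked near 1 N m and then fell, so it broke loose. The held position shows the jar axis is really at about (0.5034, 0.1738). Now lift.

```bash
cat >> h.py <<'E'
def S(k):
    s=r.read_state(); print(k,round(s['t'],1),'p',s['eef_pos'].round(4),'w',round(s['width'],3),'ff',round(s['finger_force'],1),'F',s['force'].round(1),'Mz',s['moment'].round(2)[2],'yaw',round(np.degrees(s['orientation'][2]),1)); return s
J=[.5033,.1739]; LID=[.42,.32]
E
cat > d.py <<'E'
from h import *
r.move_l([*J,.0968],.05); S('ctr')
r.move_l([*J,.101],.03); S('up')
r.move_l([*J,.106],.03); s=S('up')
if s['force'][2]>-15:
    r.move_l([*J,.18],.1); S('free')
    cv2.imwrite('pics/w3.png',optics.capture('wrist'))
E
python3 d.py
```

```text
ctr 6.9 p [0.5034 0.174  0.0971] w 0.758 ff 66.9 F [-2.6  1.7  2.5] Mz -0.05 yaw 140.0
up 7.2 p [0.5034 0.1737 0.1011] w 0.757 ff 66.9 F [-2.1 -0.5 -0.8] Mz 0.12 yaw 140.0
up 7.5 p [0.5034 0.1739 0.1062] w 0.761 ff 66.9 F [-1.3  0.   0.4] Mz 0.09 yaw 140.0
free 8.4 p [0.503  0.1738 0.1793] w 0.76 ff 67.0 F [-0.8  0.6 -1.3] Mz -0.04 yaw 140.0
```

```bash
cat > e.py <<'E'
from h import *
r.move_l([*LID,.15],.2); r.move_l([*LID,.02],.1); r.move_l([*LID,.0056],.02); S('laid')
r.set_gripper(1.0); S('open')
r.move_l([*LID,.1],.15)
r.goto([.40,-.13,.26],[np.pi,0,np.pi])
st=S('look'); im=optics.capture('wrist')
t=optics.capture('top'); cv2.imwrite('pics/t1.png',t); cv2.imwrite('pics/w4.png',im)
np.save('st4.npy',np.r_[st['eef_pos'],st['orientation']])
for p in ([.431,-.168,.022],[.4695,-.096,.022]): print(proj('wrist',p,st))
E
python3 e.py
```

```text
laid 11.8 p [0.4201 0.32   0.0057] w 0.76 ff 67.0 F [ 0.1 -0.1 -1.3] Mz -0.02 yaw 140.0
open 12.2 p [0.4201 0.32   0.0057] w 1.003 ff 0.0 F [-0.1 -0.6 -0.4] Mz 0.01 yaw 140.0
look 14.7 p [ 0.4001 -0.1296  0.2596] w 0.999 ff 0.0 F [ 0.8  0.5 -0.5] Mz -0.01 yaw -180.0
[247.53709222 207.70026987]
[307.42138967 238.26470391]
```

View pics/w4.png

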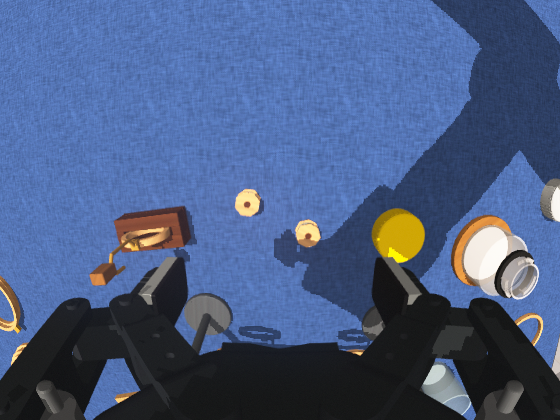

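View pics/t1.png

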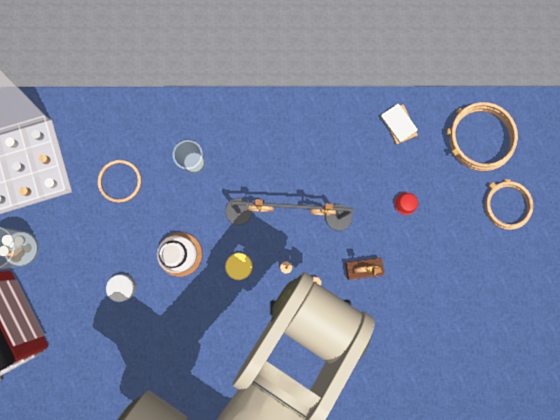

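Wrist view: the spools are at (247,204) and (308,236). The lid lies flat at top (120,287) and the open jar mouth is at top (173,253). No further spools in sight. I'll get the spools with a blob detector, since one may get knocked aside.

```bash
cat >> h.py <<'E'
def spools(im,st,show=False):
    hsv=cv2.cvtColor(im,cv2.COLOR_BGR2HSV); m=cv2.inRange(hsv,(8,40,150),(22,170,255)); m=cv2.morphologyEx(m,cv2.MORPH_CLOSE,np.ones((7,7),np.uint8))
    n,_,s,c=cv2.connectedComponentsWithStats(m); out=[]
    for i in range(1,n):
        if 250<s[i,4]<1100 and max(s[i,2],s[i,3])<1.5*min(s[i,2],s[i,3]) and c[i,1]<300:
            out.append(atz('wrist',c[i],.017,st)); print(c[i].round(),s[i,2:],out[-1].round(4))
    return out
E
python3 - <<'E'
from h import *
v=np.load('st4.npy'); st=dict(eef_pos=v[:3],orientation=v[3:])
spools(cv2.imread('pics/w4.png'),st)
print(atz('wrist',(247,204),.022,st),atz('wrist',(308,236),.022,st))
E
```

```text
[246. 203.] [ 26  27 403] [ 0.4267 -0.1697  0.017 ]
[488. 237.] [ 51  58 396] [0.4754 0.1699 0.017 ]
[307. 233.] [ 26  28 526] [ 0.4642 -0.0961  0.017 ]
[ 0.42647489 -0.16853013  0.022     ] [ 0.46656638 -0.0953733   0.022     ]
```

```bash
cat > g.py <<'E'
from h import *
import sys
p=np.array([float(sys.argv[1]),float(sys.argv[2])]); O=[np.pi,0,np.radians(62)]
r.goto([*p,.13],O)
st=r.read_state(); im=optics.capture('wrist'); c=[o for o in spools(im,st) if np.hypot(*(o[:2]-p))<.06]
if c: c=min(c,key=lambda o:np.hypot(*(o[:2]-p)))[:2]; print('refined',c); p=c if np.hypot(*(c-p))>.008 else (p+c)/2
r.move_l([*p,.04],.15); r.move_l([*p,.018],.06); S('at')
r.set_gripper(0.0); s=S('grip')
if not .25<s['width']<.45: raise SystemExit('bad grip')
r.move_l([*p,.2],.2); S('lift'); r.move_l([.45,.05,.2],.25); r.move_l([*J,.17],.2)
cv2.imwrite(sys.argv[3],optics.capture('wrist'))
r.move_l([*J,.122],.06); S('in')
E
python3 g.py .4265 -.169 pics/w5.png
```

```text
[281. 100.] [  38   38 1074] [ 0.4663 -0.0956  0.017 ]
[283. 202.] [ 39  40 475] [ 0.4305 -0.1661  0.017 ]
refined [ 0.43052062 -0.16606314]
at 17.9 p [ 0.4284 -0.1675  0.0178] w 1.0 ff 0.0 F [0.6 0.8 0. ] Mz 0.02 yaw 62.0
grip 18.4 p [ 0.4286 -0.1676  0.0185] w 0.312 ff 58.5 F [-2.3  2.3  7.7] Mz 0.08 yaw 62.0
lift 19.5 p [ 0.4281 -0.1672  0.199 ] w 0.311 ff 59.0 F [ 1.   0.3 -0.8] Mz 0.05 yaw 62.0
in 22.4 p [0.5035 0.1739 0.1223] w 0.307 ff 59.0 F [ 1.1 -0.2  0.5] Mz -0.01 yaw 62.0
```

View pics/w5.png

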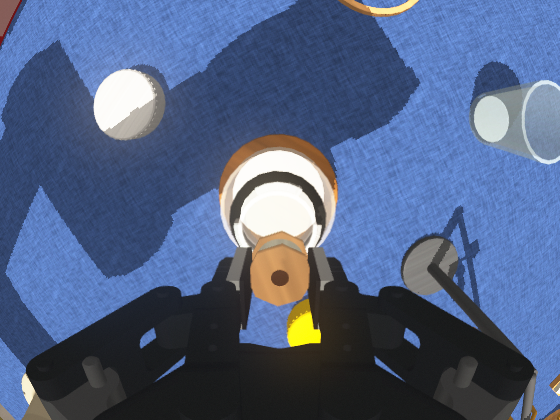

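The spool is held level at (280,270), in line with the mouth, and there is no contact force. Releasing it and fetching the second one.

```bash
python3 - <<'E' && python3 g.py .4665 -.0957 pics/w6.png
python3 - <<'EOF'
from h import *
r.set_gripper(1.0); S('rel'); r.move_l([*J,.2],.2)
r.goto([.40,-.13,.26],[np.pi,0,np.pi]); st=r.read_state(); spools(optics.capture('wrist'),st)
E
from h import *
r.set_gripper(1.0); S('rel'); r.move_l([*J,.2],.2)
r.goto([.40,-.13,.26],[np.pi,0,np.pi]); st=r.read_state(); im=optics.capture('wrist'); spools(im,st)
sc=optics.capture('scene'); a=cv2.resize(sc[150:310,110:410],(562,300)); b=cv2.resize(im[140:320,90:],(470*300//180//1,300))[:, :]
t=optics.capture('top'); cv2.imwrite('pics/v1.png',np.vstack([cv2.resize(sc[140:300,110:410],(562,300)),cv2.resize(im[150:320,240:558],(562,300))]))
EOF
```

```text
rel 23.0 p [0.5033 0.1739 0.122 ] w 0.999 ff 0.0 F [ 0.7 -0.5  0.1] Mz 0.01 yaw 62.0
[308. 233.] [ 25  28 474] [ 0.4648 -0.0956  0.017 ]
[483. 255.] [ 54  67 696] [0.5035 0.1668 0.017 ]
[283. 204.] [ 37  40 487] [ 0.4695 -0.0947  0.017 ]
refined [ 0.46950118 -0.09467916]
at 29.1 p [ 0.4679 -0.0952  0.0178] w 0.997 ff 0.0 F [ 0.1 -0.   0.1] Mz -0.01 yaw 62.0
grip 29.7 p [ 0.4682 -0.0953  0.0184] w 0.302 ff 59.3 F [-2.5  0.1  4.5] Mz -0.03 yaw 62.0
lift 30.8 p [ 0.4675 -0.095   0.1989] w 0.3 ff 59.0 F [ 0.5  0.8 -1.2] Mz 0.05 yaw 62.0
in 33.4 p [0.5035 0.1739 0.1223] w 0.302 ff 59.0 F [-0.4 -0.1 -0.5] Mz 0.03 yaw 62.0
rel 34.0 p [0.5033 0.1739 0.122 ] w 0.999 ff 0.0 F [-1.2  1.2 -0.1] Mz -0.01 yaw 62.0
[486. 251.] [ 51  67 707] [0.4966 0.1718 0.017 ]
```

View pics/v1.png

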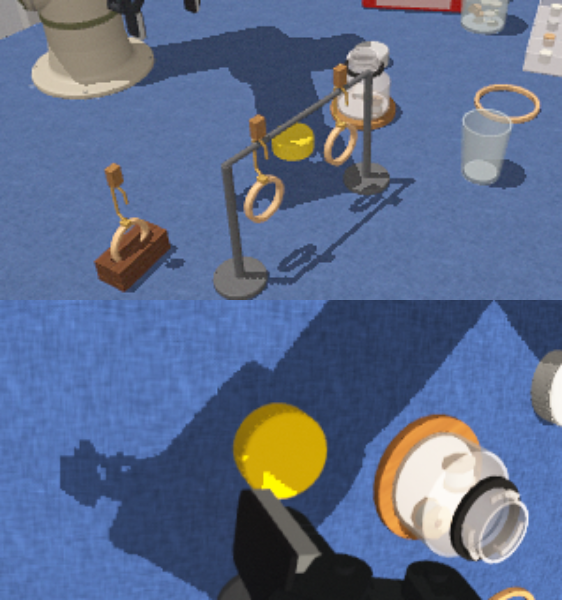

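Both spools are in the jar and none are left on the table. Lid back on now.

```bash
cat > i.py <<'E'
from h import *
r.goto([*LID,.1],[np.pi,0,np.radians(140)]); r.move_l([*LID,.0056],.08); r.set_gripper(0.0); S('grip')
r.move_l([*LID,.16],.2); r.move_l([*J,.16],.2); r.move_l([*J,.11],.08)
for z in np.arange(.108,.0948,-.002):
    r.move_l([*J,z],.03); s=S('dn')
    if s['force'][2]>4: break
r.set_gripper(1.0); S('rel'); r.move_l([*J,.16],.1)
st=r.read_state(); np.save('st7.npy',np.r_[st['eef_pos'],st['orientation']]); im=optics.capture('wrist')
r.goto([.40,-.22,.28],[np.pi,0,np.pi]); s=S('look')
np.save('st8.npy',np.r_[s['eef_pos'],s['orientation']]); w=optics.capture('wrist'); cv2.imwrite('pics/w8.png',w)
sc=optics.capture('scene'); cv2.imwrite('pics/sc8.png',sc)
c=lambda a:cv2.resize(a,(400,300),interpolation=cv2.INTER_CUBIC)
cv2.imwrite('pics/v2.png',np.vstack([np.hstack([c(im[100:340,120:440]),c(sc[150:225,250:350])]),np.hstack([c(w[150:270,200:360]),c(sc[210:300,140:260])])]))
E
python3 i.py
```

```text
grip 40.4 p [0.4203 0.3201 0.0065] w 0.757 ff 67.1 F [-2.2 -1.1  8.4] Mz 0.03 yaw 140.0
dn 43.4 p [0.5034 0.1739 0.1082] w 0.759 ff 66.3 F [ 1.1  0.2 -1.5] Mz -0.01 yaw 140.0
dn 43.6 p [0.5033 0.1739 0.1059] w 0.754 ff 66.2 F [-0.5  1.   0.4] Mz -0.02 yaw 140.0
dn 43.9 p [0.5033 0.1739 0.1039] w 0.761 ff 66.2 F [-1.6 -0.8 -0.9] Mz 0.01 yaw 140.0
dn 44.1 p [0.5033 0.1739 0.1019] w 0.764 ff 66.2 F [-1.1 -0.1 -1.2] Mz -0.01 yaw 140.0
dn 44.4 p [0.5033 0.1739 0.0999] w 0.758 ff 66.2 F [-0.1  0.5 -1. ] Mz -0.02 yaw 140.0
dn 44.6 p [0.5035 0.174  0.0985] w 0.759 ff 66.6 F [-2.   0.3  5. ] Mz -0.01 yaw 140.0
rel 45.0 p [0.5033 0.1739 0.0979] w 0.997 ff 0.0 F [1.3 0.2 0.7] Mz 0.04 yaw 140.0
look 47.4 p [ 0.4002 -0.2195  0.2797] w 1.0 ff 0.0 F [-0.4  0.4  0.6] Mz 0.0 yaw -180.0
```

View pics/v2.png

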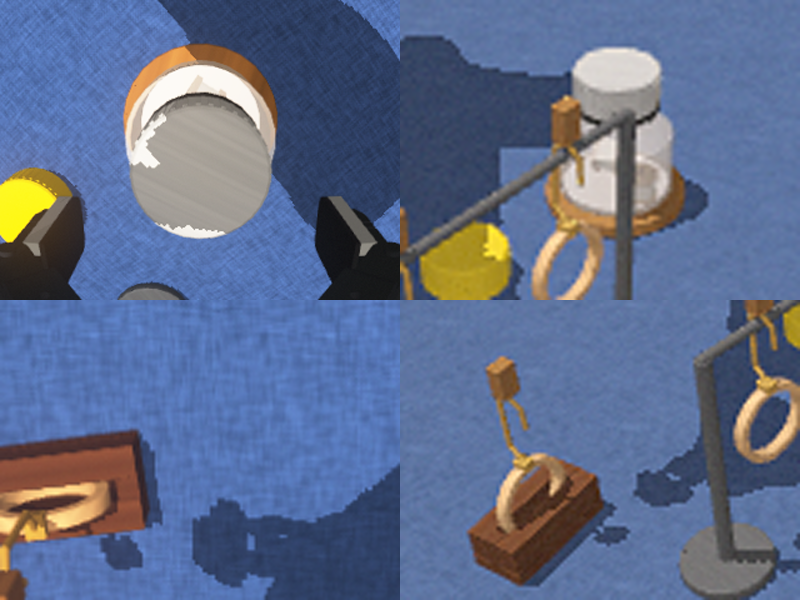

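Lid is level on the jar, with the band of the seal visible, and the hoop is still upright in its stand. Now close looks at the hoop's grip and the rail gap.

```bash
cat > j.py <<'E'
from h import *
ims=[]
for i,p in enumerate(([.45,-.29,.28],[.53,-.103,.33])):
    r.goto(p,[np.pi,0,np.pi]); s=r.read_state(); w=optics.capture('wrist'); cv2.imwrite(f'pics/k{i}.png',w); np.save(f'k{i}.npy',np.r_[s['eef_pos'],s['orientation']]); ims.append(w)
print(s['t'])
cv2.imwrite('pics/v3.png',np.vstack([cv2.resize(w[160:310,80:480],(800,300),interpolation=cv2.INTER_CUBIC) for w in ims]))
E
python3 j.py
```

```text
48.7833
```

View pics/v3.png

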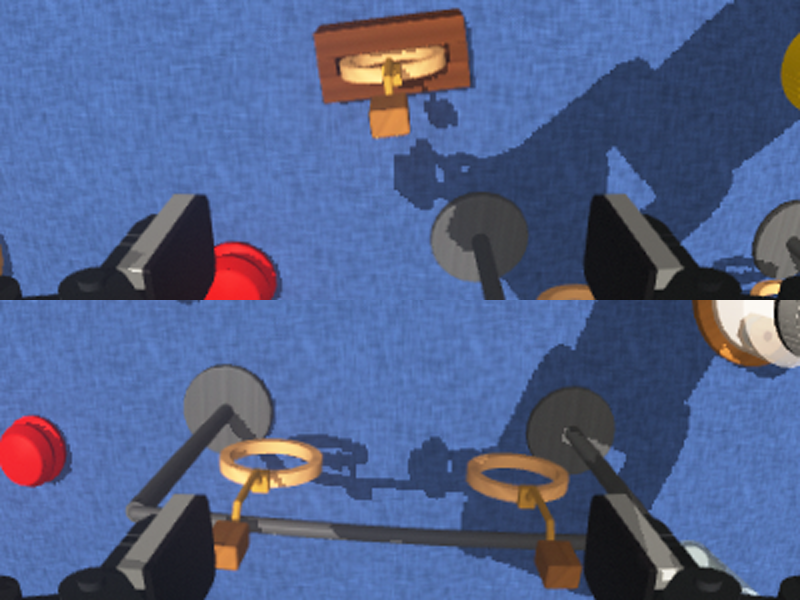

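Run:
```python
from h import *
L=lambda i:(lambda v:dict(eef_pos=v[:3],orientation=v[3:]))(np.load(f'k{i}.npy'))
a=lambda u,z:atz('wrist',(80+u[0]/2,160+u[1]/2),z,L(0))
b=lambda u,z:atz('wrist',(80+u[0]/2,160+(u[1]-300)/2),z,L(1))
print('grip',a((389,123),.163)); yaw=lambda p,q:np.arctan2(-(q-p)[0],(q-p)[1])
for p,q,z in (((315,32),(465,10),.034),((325,103),(470,87),.034),((370,112),(407,109),.163),((372,138),(409,134),.163)): print('yaw',yaw(a(p,z),a(q,z)))
print('knot z.075',a((391,70),.075),'ring ends',a((340,75),.05),a((445,58),.05))
P=[b(u,.19) for u in ((135,512),(260,525),(330,530),(400,535),(490,541))]
for p in P: print('bar',p.round(4))
print('yaw bar',yaw(P[1],P[4]),yaw(P[0],P[4]))
for u in ((230,558),(560,574)): print('neigh grip',b(u,.226))
for u in ((228,410),(572,433)): print('post foot',b(u,.008))
for u in ((260,484),(527,498)): print('knot',b(u,.138))
for u in ((271,464),(517,478)): print('ring',b(u,.104))
# cross-check scene of grip top
print('scene grip', [atz('scene',u,.163).round(4) for u in ((171.5,229.),)])
print('scene bar ends',atz('scene',(231,229),.19),atz('scene',(305,180),.19))
```

```text
grip [ 0.46075787 -0.29447036  0.163     ]
yaw 0.1464484912240122
yaw 0.11352178110352881
yaw 0.08423609552164228
yaw 0.11370870268670288
knot z.075 [ 0.45824893 -0.29454234  0.075     ] ring ends [ 0.46664115 -0.32413788  0.05      ] [ 0.45669526 -0.26397614  0.05      ]
bar [ 0.5939 -0.2342  0.19  ]
bar [ 0.5983 -0.1703  0.19  ]
bar [ 0.6001 -0.1369  0.19  ]
bar [ 0.6025 -0.104   0.19  ]
bar [ 0.6062 -0.0612  0.19  ]
yaw bar -0.07291282262110291 -0.07123418427293979
neigh grip [ 0.59672885 -0.17628748  0.226     ]
neigh grip [ 0.6045647  -0.03529453  0.226     ]
post foot [ 0.59360475 -0.23208728  0.008     ]
post foot [0.61172412 0.02629356 0.008     ]
knot [ 0.59870639 -0.18086349  0.138     ]
knot [ 0.60703406 -0.03359523  0.138     ]
ring [ 0.59972698 -0.18109101  0.104     ]
ring [ 0.60871512 -0.03330184  0.104     ]
scene grip [array([ 0.4687, -0.2928,  0.163 ])]
scene bar ends [ 0.60216091 -0.23760932  0.19      ] [0.61737634 0.01448889 0.19      ]
```

Measurements agree: hoop grip at (0.462, −0.294) with yaw about +0.11. The bar passes (0.6025, −0.105) with yaw about −0.07, and the neighbours' rings are at y −0.181 and −0.033, so the gap's middle is y −0.107. Now gripping the hoop across its 12 mm side.

```bash
cat > k.py <<'E'
from h import *
H=[.4625,-.2937]; O=[np.pi,0,np.pi/2+.11]
r.goto([*H,.25],O); r.set_gripper(.6); r.move_l([*H,.149],.08); S('at')
r.set_gripper(0.0); s=S('grip')
for _ in range(2):
    d=s['force'][:2]/5800; H=[H[0]+np.clip(d[0],-.004,.004),H[1]]
    r.move_l([*H,.149],.03); s=S('relax')
r.move_l([*H,.155],.02); S('l1'); r.move_l([*H,.17],.03); S('l2'); r.move_l([*H,.29],.12); S('up')
sc=optics.capture('scene'); w=optics.capture('wrist'); cv2.imwrite('pics/sc9.png',sc)
r.goto([.545,-.107,.29],[np.pi,0,np.pi/2-.07]); S('rail')
cv2.imwrite('pics/w9.png',optics.capture('wrist')); cv2.imwrite('pics/sc10.png',optics.capture('scene'))
E
python3 k.py
```

```text
at 51.7 p [ 0.4627 -0.2939  0.1495] w 0.595 ff 0.0 F [-0.1 -1.1 -0.7] Mz -0.03 yaw 96.3
grip 52.1 p [ 0.4626 -0.2938  0.1493] w 0.124 ff 59.6 F [-0.1  1.   2.6] Mz -0.03 yaw 96.3
relax 52.4 p [ 0.4626 -0.2939  0.1493] w 0.125 ff 59.8 F [-1.4 -0.5  4.5] Mz -0.0 yaw 96.3
relax 52.6 p [ 0.4624 -0.2938  0.1493] w 0.124 ff 59.9 F [-0.   0.5  5.8] Mz -0.06 yaw 96.3
l1 53.1 p [ 0.4622 -0.2936  0.1549] w 0.126 ff 59.1 F [-0.2 -0.4 -1.8] Mz 0.01 yaw 96.3
l2 53.7 p [ 0.4622 -0.2937  0.17  ] w 0.126 ff 59.1 F [ 0.1 -0.2 -0.3] Mz 0.01 yaw 96.3
up 54.9 p [ 0.4621 -0.2935  0.2892] w 0.126 ff 59.1 F [-0.   0.2 -0.1] Mz -0.01 yaw 96.3
rail 55.8 p [ 0.5448 -0.1079  0.2898] w 0.127 ff 59.2 F [ 0.6 -0.8 -1. ] Mz -0.02 yaw 86.0
```

```bash
cat > l.py <<'E'
from h import *
c,s_=np.cos(-.07),np.sin(-.07); 
P=lambda x:[x,-.107+(x-.6025)*np.tan(-.07)]
r.move_l([*P(.555),.29],.1); r.move_l([*P(.555),.241],.08); S('dn')
r.move_l([*P(.590),.241],.06); f0=S('x')['force']
for x in np.arange(.593,.617,.0015):
    r.move_l([*P(x),.241],.03); s=S('x')
    if s['force'][0]-f0[0]<-2.5: break
sc=optics.capture('scene'); w=optics.capture('wrist')
cv2.imwrite('pics/v4.png',np.vstack([cv2.resize(sc[160:280,190:350],(533,400),interpolation=cv2.INTER_CUBIC),cv2.resize(w[150:300,80:480],(533,200))]))
E
python3 l.py
```

```text
dn 56.9 p [ 0.5552 -0.1038  0.2415] w 0.124 ff 59.1 F [ 0.8  0.7 -1.8] Mz 0.01 yaw 86.0
x 57.7 p [ 0.5899 -0.1061  0.241 ] w 0.124 ff 59.1 F [-1.   0.8 -0.2] Mz 0.01 yaw 86.0
x 57.9 p [ 0.593  -0.1063  0.2411] w 0.122 ff 59.1 F [-0.3  0.5 -0.7] Mz -0.04 yaw 86.0
x 58.2 p [ 0.5945 -0.1064  0.241 ] w 0.118 ff 59.1 F [-0.2 -0.3 -0.8] Mz -0.02 yaw 86.0
x 58.4 p [ 0.596  -0.1066  0.241 ] w 0.123 ff 59.1 F [ 0.7 -0.2 -0.5] Mz 0.05 yaw 86.0
x 58.7 p [ 0.5976 -0.1067  0.241 ] w 0.122 ff 59.1 F [-0.1 -0.1 -1.2] Mz -0.02 yaw 86.0
x 58.9 p [ 0.599  -0.1068  0.241 ] w 0.128 ff 59.1 F [-0.1 -0.2 -0.8] Mz -0.02 yaw 86.0
x 59.2 p [ 0.6006 -0.1069  0.2409] w 0.126 ff 59.1 F [-1.1 -0.1 -1. ] Mz 0.01 yaw 86.0
x 59.4 p [ 0.6021 -0.107   0.241 ] w 0.126 ff 59.1 F [-0.1 -0.5 -0.5] Mz 0.04 yaw 86.0
x 59.7 p [ 0.6036 -0.1071  0.241 ] w 0.126 ff 59.1 F [-0.3  0.3 -1.1] Mz 0.04 yaw 86.0
x 59.9 p [ 0.6051 -0.1072  0.241 ] w 0.127 ff 59.1 F [ 0.7 -0.1 -0.8] Mz -0.02 yaw 86.0
x 60.2 p [ 0.6066 -0.1073  0.241 ] w 0.123 ff 59.1 F [ 0.7  0.4 -0.2] Mz -0.03 yaw 86.0
x 60.4 p [ 0.6078 -0.1073  0.2409] w 0.126 ff 59.3 F [-2.6 -0.5 -0.1] Mz -0.01 yaw 86.0
x 60.7 p [ 0.6086 -0.1074  0.2408] w 0.126 ff 59.6 F [-8.   1.1  1.6] Mz -0.01 yaw 86.0
```

View pics/v4.png

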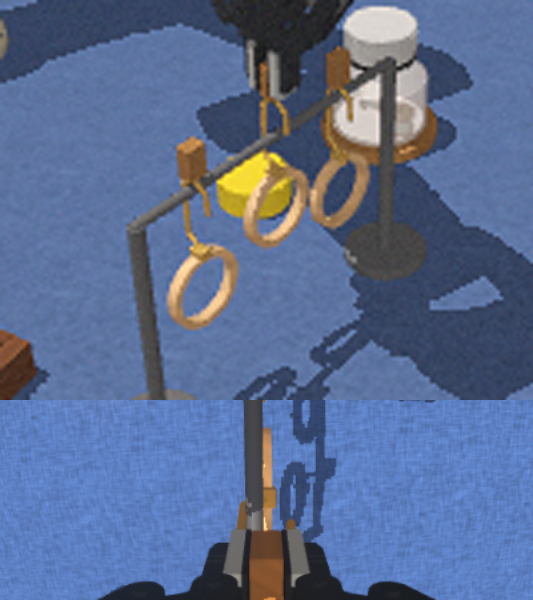

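Stem contact puts the bar at x ≈ 0.6032, and the picture shows the hook straddling the bar with its ring at (277,207), between neighbour rings at (203,285) and (340,190). I'll check the y centring with the scene camera by projection, then lower.

Run:
```python
from h import *
u=lambda x,y:(190+x*160/533,160+y*120/400)
def onx(uv,x0):  # plane of rail: x = x0 - tan(-.07)... solve
    o,d=ray('scene',uv); n=np.array([np.cos(-.07),np.sin(-.07),0]); t=n@(np.array(x0)-o)/(n@d); return o+t*d
B=[.6032,-.107,.19]; Hx=[.6086,-.1074,.19]
for k,uv,b in (('R',(203,286),B),('L',(340,189),B),('mine',(276,206),Hx)): print(k,onx(u(*uv),b).round(4))
```

```text
R [ 0.5982 -0.1787  0.099 ]
L [ 0.6086 -0.0293  0.0978]
mine [ 0.6086 -0.1073  0.1302]
```

```bash
cat > m.py <<'E'
from h import *
T=[.6034,-.105]
r.move_l([*T,.241],.03); S('ctr')
r.move_l([*T,.222],.04); S('low')
for z in np.arange(.219,.2085,-.0015):
    r.move_l([*T,z],.02); s=S('z')
    if s['force'][2]>3: break
r.pause(.3); r.set_gripper(.3); S('rel'); r.pause(.5)
r.set_gripper(.5); r.move_l([*T,.30],.06); S('up'); r.goto([.42,-.02,.30],[np.pi,0,np.pi]); r.pause(.5)
sc=optics.capture('scene'); t=optics.capture('top')
cv2.imwrite('pics/sc11.png',sc)
cv2.imwrite('pics/v5.png',np.vstack([cv2.resize(sc[140:290,130:390],(693,400),interpolation=cv2.INTER_CUBIC),cv2.resize(t[130:300,100:420],(693,200))[:,:]]))
E
python3 m.py
```

```text
ctr 61.1 p [ 0.6035 -0.105   0.2412] w 0.124 ff 59.2 F [-0.3  0.6  0.1] Mz 0.01 yaw 86.0
low 61.8 p [ 0.6035 -0.105   0.222 ] w 0.123 ff 59.2 F [-0.9 -0.3 -0.6] Mz -0.03 yaw 86.0
z 62.1 p [ 0.6034 -0.105   0.2189] w 0.129 ff 59.2 F [ 0.2  0.6 -0.8] Mz 0.02 yaw 86.0
z 62.3 p [ 0.6034 -0.105   0.2174] w 0.126 ff 59.2 F [-0.3  0.6 -1.4] Mz 0.03 yaw 86.0
z 62.6 p [ 0.6034 -0.105   0.2159] w 0.123 ff 59.2 F [-0.1  0.6 -0.2] Mz -0.02 yaw 86.0
z 62.8 p [ 0.6034 -0.105   0.2144] w 0.127 ff 59.2 F [-0.5 -0.9 -0.8] Mz 0.05 yaw 86.0
z 63.1 p [ 0.6034 -0.105   0.2129] w 0.131 ff 59.2 F [-0.5 -0.  -0.7] Mz 0.02 yaw 86.0
z 63.3 p [ 0.6034 -0.105   0.2117] w 0.121 ff 59.6 F [-0.1 -0.2  2.1] Mz -0.0 yaw 86.0
z 63.6 p [ 0.6036 -0.1051  0.2114] w 0.128 ff 60.5 F [-3.1  0.6  7.5] Mz 0.04 yaw 86.0
rel 64.2 p [ 0.6033 -0.105   0.2097] w 0.302 ff 0.0 F [ 0.4 -0.5  0.3] Mz -0.02 yaw 86.0
up 66.6 p [ 0.6033 -0.1049  0.2996] w 0.5 ff 0.0 F [-0.4 -0.1  0.8] Mz 0.01 yaw 86.0
```

View pics/v5.png

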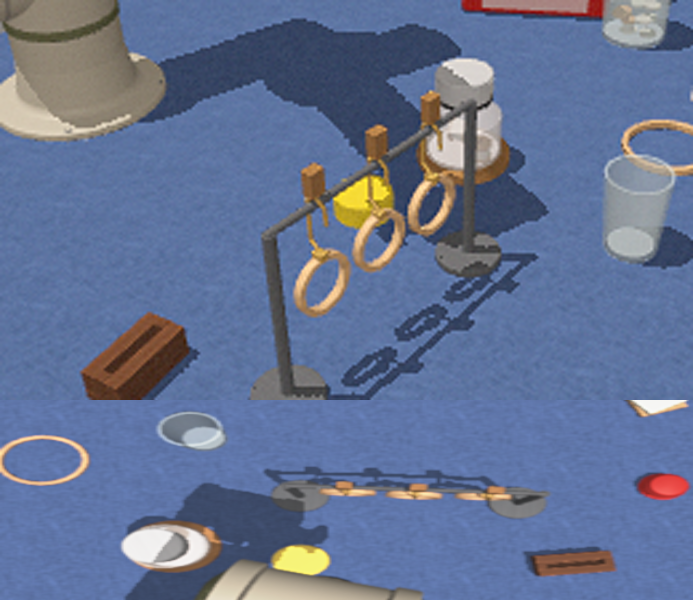

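The hoop hangs centred between the neighbours, with its ring at (379,240). The neighbours and bystanders are in place, the lid is level and no spools are loose. Handing in.

```bash
python3 -c "
from cell import r,ticket
r.pause(3); print(ticket.close_job())"
```

```text
the job is handed in; nothing more can be done
None
```

The job is done and handed in at about 72 s of the 210 s allowed: the stuck lid is loosened and back level on the jar, both loose spools found are inside it, and the hoop hangs clear in the gap between its two neighbours, nothing else having visibly moved.

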